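# Bring the loose hinge leaf to the jamb block and hold the barrels in line

## Robot

A 6-joint arm with a two-finger parallel gripper is mounted at the origin on the work surface. World frame = base frame: x ahead of the robot, y to its left, z up, the work surface at z = 0. Lengths are in mm, angles in rad, forces in N, time in s.
With the tool pointing down it reaches from about 300 to 775 mm from the base axis. Payload 14.6 kg.
Tool frame: the origin (TCP) lies midway between the tips of the shut fingers; the grasp point (between the pads) lies behind it (manip.grip_depth is the z of the grasp point in the tool frame, in mm); z points along the fingers, y is the line along which they close (so a half turn about z gives the same grasp; the last joint's range is limited). The gripper opens to 94 mm and grips with 3 to 60 N. Pads are 16 mm wide; open, the fingers measure 119 mm over their backs; the gripper's body (75 mm by 177 mm) begins 78 mm behind the grasp point.
Start: joints at [-1.389, 0.3, 1.521, -0, 1.321, -0.067], TCP at [135.426, -533.056, 205.446] pointing down, gripper open.
Joint ranges: [-3.03, 3.03], [-0.79, 2.21], [0.23, 2.52], [-1.04, 4.18], [0, 3.07], [-2.55, 2.55]. Speed limits (rad/s): [2.22, 2.22, 2.57, 3.14, 3.14, 3.14].

## Interface

Orientations are given as [roll, pitch, yaw] about the fixed x, y, z axes, in that order (R = Rz(yaw) Ry(pitch) Rx(roll)).
In Python, from cell import manip gives the robot as it stands.
- The arm moves only by the shell command python3 nudge.py 'ROWS' [OPENING] [FORCE]. ROWS is a JSON list of rows, 1 to 5 of them, each an object with the fields tx, ty, tz (the shift in units of 100 mm), drx, dry, drz (a rotation vector in units of 0.1 rad); a field left out counts as zero; each row is the pose to reach, as a shift and turn from the pose commanded when the command began, along the tool's axes at that moment; what a row does not reach only later rows make up. A row lasts 1/10 s, in which the tool goes at most 50 mm and 0.15 rad, less where a joint would pass 70% of its speed; a pose out of reach is approached as far as the arm can. OPENING is the finger opening in mm, set as the command begins (- or left out keeps the last). The fingers move at their own pace and stop on an object; FORCE is the grip in N (left out, the last holds). Time passes only in rows, so rows that do not move let the fingers close. It prints the time, the measured TCP pose, the force, the opening and the grip force at its end. Input that does not fit is refused with a message, and nothing moves.
- manip.read_state(): the state, without advancing time (a new reading comes with each control period).
- manip.camera(name): name is "side" or "top" or "wrist"; returns (picture, depth): 480x640x3 uint8, red, green, blue; 480x640 float32, mm along the optical axis (not along the pixel's ray), 0 where there is no reading.
- manip.camera_info(name): a dict with "K" (3x3 intrinsics, pixels), "rvec" (rotation vector, rad) and "tvec" (3), from world to camera coordinates, as OpenCV has them; the wrist camera has in their place "mount" (4x4, takes a point from camera to tool coordinates, whose origin is the TCP and whose axes are the flange's). Camera axes: x right, y down, z forward; pixel columns grow to the right and rows downward; lengths in mm; the calibration is good to about 2 mm. A picture is of the moment at which its call begins: read the wrist's pose just before it. camera_info takes no time and is no camera call.
- manip.sign_off(): hands the job in; it is judged then, once.
The state is a dict: "clock": time; "joints": joint angles; "qd": joint speeds; "effort": joint torques, N m; "eef_pos": TCP position; "eef_rot": TCP orientation; "wrist_force": force on the tool from outside, world axes, zero at the start; "moment": the same for the moment, N m; "finger_gap": finger opening in mm; "finger_force": force on a finger pad.
Only numpy, scipy, OpenCV 4.12 (cv2) and the standard library are available. Lean on these libraries where they do the work, as an engineer would, in place of code of your own. Each camera call takes 0.05 s, during which the arm holds its last target. There are 200 camera calls.

## Task

The bench hinge is to be put together: clear the bentwood bag handle off the jamb block by hanging it astride the bar of the rail, and let go of it. Then lift the taller hinge leaf, the one with a single middle barrel, out of the rack, lower its barrel between the two barrels on the jamb block until the holes line up so that a pin could be pushed straight through, and finish while still holding it there in the gripper, not resting on or pressing against the block. Leave the shorter leaf in the rack and the other things on the bench where they are.

Things in the scene. Friction and masses are not known exactly. Their poses are not given: they have to be found in the camera images.
- handle: Inverted-U bag handle of dark bent wood, 70 g; sits astride the jamb block's top, over the gap, at the start (origin 2.6 mm above that top). Origin: middle of the crown's underside; crown 12 mm deep above it, halves slope down 10 degrees. x leg to leg (136 mm wide, 116 inside), y across (16 mm thick: pinch here), z up. Legs reach 70 mm below the origin. Same turned half round.
- rail: Fixed stand of dark steel: a horizontal bar 16 mm in diameter and 160 mm long on two posts with round feet 70 mm across. Origin on the bench under the middle of the bar; the bar runs along its y. It stands on the left or on the right of the jamb block.
- rail_mid (a point): Middle of the rail's bar, on the bar's axis, 160 mm above the bench (bar top 168 mm); same axes as the rail. The handle hangs well when its origin is about 8 mm above this point, anywhere within 70 mm along the bar, with its y along the bar.
- jamb: Fixed wooden jamb block, 30 mm (x) by 130 (y) by 100 tall, on a steel foot plate 90 by 150 by 12 mm. Its steel hinge leaf is on the +x side (away from the robot) and carries two barrels with a gap between. Origin on the bench under the block's centre; y along the hinge axis, z up.
- jamb_eye (a point): Middle of the gap between the fixed barrels, on the hinge axis (this point's y): 37 mm along +x from the block's centre, 80 mm above the bench, 20 mm below the block's top. Barrels 24 mm long, 26 mm outer diameter, 16 mm holes; gap 36 mm wide, open above, below and to +x. The fixed leaf's face is 18 mm behind this point.
- leaf: Taller steel hinge leaf, 0.4 kg, ONE barrel (28 mm long, 26 mm diameter, 16 mm hole) at the middle of its lower edge. Origin: barrel centre; y along the hole. Plate 8 mm thick (x), 80 wide (y), 20 to 85 mm above the origin (z), on a neck 28 mm wide. Same turned half round. Starts upright, barrel down, in either rack slot with 1 mm play, same yaw as the rack, origin 24 mm above the bench.
- other_leaf: Shorter steel hinge leaf: plate as wide and thick, but its top only 60 mm above the origin (25 mm lower than the other), with TWO short barrels (14 mm long, at 13 to 27 mm either side of the middle) below. It stands in the rack's other slot and does not fit; leave it. Origin between its barrels, on the hole's axis.
- rack: Fixed wooden rack, 170 mm (x) by 94 (y), 74 tall; two slots 40 mm either side of its middle along x hold the leaves by their upright edges, 30 mm deep. The middle 58 mm along y is open above an 8 mm base, so fingers can take a plate at its middle, across x. Origin on the bench under its centre. Stands on the other side of the jamb block from the rail.
- pin: Loose steel hinge pin, 8 mm in diameter, 110 mm long with a short bent end, lying on the bench near the robot; origin at its middle, on the bench. Leave it.
- slicker: Small turned wooden edge slicker, 28 mm wide, 70 mm tall, standing beyond the jamb block to its right. Leave it.
- mallet: White mallet, 72 mm wide, 190 mm tall, standing on its head at the far side. Leave it.
- dye: Black dye bottle, 56 mm wide, 130 mm tall, at the far side. Leave it.
- wax: Low amber wax jar, 64 mm wide, 50 mm tall, at the far side. Leave it.
- awl: Screwdriver-like awl, 170 mm long, lying near the robot to its left. Leave it.

How it is judged (in metres and radians):
On the way:
1. the bag handle hangs astride the rail's bar, let go and at rest (x of handle in the frame of rail_mid between -0.012 and 0.012 m and y of handle in the frame of rail_mid between -0.07 and 0.07 m and z of handle in the frame of rail_mid between 0.003 and 0.014 m and angle between handle's own z axis and vertical below 0.3 rad and angle between the y axis of handle and the y axis of rail, either way round below 0.5 rad and contact force between handle and rail above 0.2 N and contact force between handle and the arm below 0.05 N and contact force between handle and the fingers below 0.05 N and linear speed of handle below 0.05 m/s), for 0.2 s.
At the end, for the whole second after the job is handed in: Handle hanging at rest astride the rail's bar, untouched. The single-barrel leaf is held in the fingers, at rest, its barrel centre within 4 mm of the hinge axis (forward, height), 6 mm along it, axes within 0.12 rad, under 2 N between leaf and jamb block (all of step 1 and x of leaf in the frame of jamb_eye between -0.004 and 0.004 m and y of leaf in the frame of jamb_eye between -0.006 and 0.006 m and z of leaf in the frame of jamb_eye between -0.004 and 0.004 m and angle between the y axis of leaf and the y axis of jamb_eye, either way round below 0.12 rad and contact force between the fingers and leaf above 2 N and contact force between leaf and jamb below 2 N and linear speed of leaf below 0.03 m/s); the arm keeps its last pose, push and grip.
It fails at once if the other leaf is moved more than 20 mm (distance of other_leaf from where it was at the start of the episode above 0.02 m).
It fails at once if a thing on the bench is moved more than 30 mm (distance of any of pin, slicker, mallet, dye, wax, awl from where it was at the start of the episode above 0.03 m).
It also fails if it takes over 59 s, if anything falls off the work surface, if the arm or the gripper's body presses on something with over 40 N, if the wrist force passes 120 N, or if a joint passes its speed limit or range.

## Working session

There is one attempt and no reset: what is moved stays moved. The work goes in short steps, Python scripts to look and compute and a shell command to move; the robot and the scene stay as the last step left them, time stands still between calls to the robot, and variables do not carry over. Pictures are saved under pics/ and viewed, at most 10 in all, crops included, and the job is handed in when it is done.

```bash
ls; mkdir -p pics
cat > h.py <<'E'
import numpy as np, cv2
from scipy.spatial.transform import Rotation as R
from cell import manip
def snap(n,f):
    p,d=manip.camera(n); cv2.imwrite(f'pics/{f}.png',cv2.cvtColor(p,cv2.COLOR_RGB2BGR)); np.save(f'pics/{f}.npy',d); return p,d
def ext(n,s=None):
    i=manip.camera_info(n); K=np.array(i['K'])
    if n=='wrist':
        s=s or manip.read_state(); T=np.eye(4); T[:3,:3]=R.from_euler('xyz',s['eef_rot']).as_matrix(); T[:3,3]=s['eef_pos']
        return K,T@np.array(i['mount'])
    T=np.eye(4);T[:3,:3]=cv2.Rodrigues(np.array(i['rvec'],float))[0];T[:3,3]=np.array(i['tvec']).ravel()
    return K,np.linalg.inv(T)
def cloud(K,T,d):
    v,u=np.mgrid[:480,:640]; P=np.stack([(u-K[0,2])/K[0,0]*d,(v-K[1,2])/K[1,1]*d,d],-1)
    P=P@T[:3,:3].T+T[:3,3]; P[d<=0]=np.nan; return P
E
python3 - <<'E'
from h import *
s=manip.read_state();print(s,manip.grip_depth)
for n in('top','side'):
    snap(n,n+'0');K,T=ext(n);print(n,K,T.round(3))
print(manip.camera_info('wrist'))
E
```

```text
cell.py
nudge.py
pics
{'clock': 0.0, 'joints': array([-1.38859078e+00,  3.00445581e-01,  1.52154491e+00, -2.08841437e-05,
        1.32069783e+00, -6.66241616e-02]), 'qd': array([ 0.00049052,  0.00162054, -0.00019354, -0.00034445,  0.00078234,
        0.0008256 ]), 'effort': array([-2.99245774e-03, -5.31813025e+01, -3.52745390e+01,  7.07251928e-02,
        2.44299212e-02, -7.96303311e-05]), 'eef_pos': array([ 135.3824767 , -532.8222872 ,  204.91562811]), 'eef_rot': array([-3.14049807e+00, -5.27600566e-05,  2.48834858e-01]), 'wrist_force': array([-0.74768413, -0.33036826, -0.89250313]), 'moment': array([-0.0564727 ,  0.00596652, -0.01613742]), 'finger_force': 0.0, 'finger_gap': 94.2440391957021} -18.8
top [[455.40970355   0.         321.61322973]
 [  0.         455.40970355 246.88689312]
 [  0.           0.           1.        ]] [[ 1.010000e-01 -9.720000e-01  2.130000e-01  3.646660e+02]
 [-9.950000e-01 -9.800000e-02  2.600000e-02 -1.185200e+01]
 [-4.000000e-03 -2.140000e-01 -9.770000e-01  1.043649e+03]
 [ 0.000000e+00  0.000000e+00  0.000000e+00  1.000000e+00]]
side [[541.39059802   0.         322.16904721]
 [  0.         541.39059802 238.46951629]
 [  0.           0.           1.        ]] [[ 8.73000e-01 -3.37000e-01  3.52000e-01  2.21499e+02]
 [-4.87000e-01 -5.71000e-01  6.61000e-01 -7.05911e+02]
 [-2.20000e-02 -7.49000e-01 -6.62000e-01  8.01825e+02]
 [ 0.00000e+00  0.00000e+00  0.00000e+00  1.00000e+00]]
{'K': array([[367.99193091,   0.        , 317.92702962],
       [  0.        , 367.99193091, 237.98830387],
       [  0.        ,   0.        ,   1.        ]]), 'mount': array([[ 5.71981018e-04, -9.65914291e-01, -2.58861459e-01,
         7.51661261e+01],
       [ 9.99999833e-01,  5.72468688e-04,  7.34958249e-05,
         7.55557049e-01],
       [ 7.71994123e-05, -2.58861458e-01,  9.65914458e-01,
        -1.79749576e+02],
       [ 0.00000000e+00,  0.00000000e+00,  0.00000000e+00,
         1.00000000e+00]])}
```

View pics/top0.png

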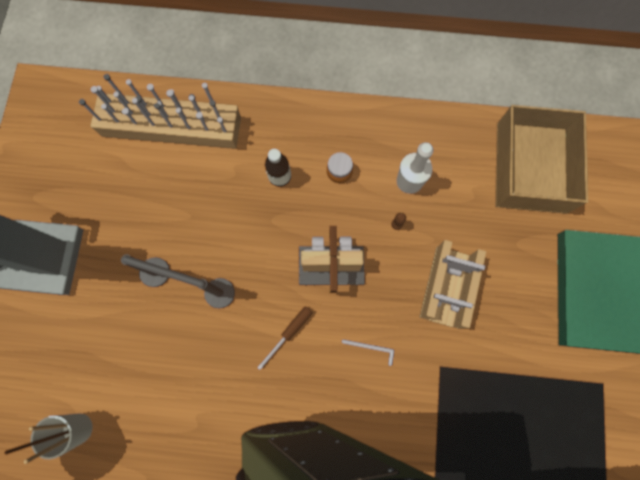

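View pics/side0.png

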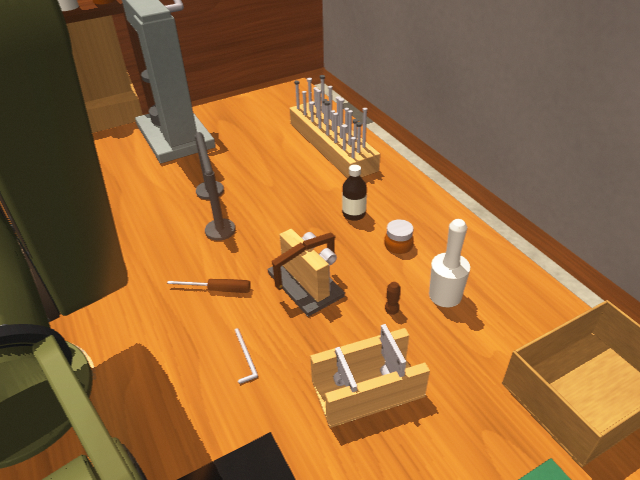

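Top view: the jamb with the handle astride it is at about (333,258), the rail to the left runs from (125,260) to (222,290), and the rack is to the right at (455,285). The side view shows the far (+x) leaf, at (393,350), is the taller one. Next I measure these from the depth images.

Run:
```python
from h import *
np.set_printoptions(precision=1,suppress=True)
C=[]
for n in('top','side'):
    K,T=ext(n); P=cloud(K,T,np.load(f'pics/{n}0.npy')); np.save(f'pics/{n}P.npy',P); C.append(P)
t,s=C
print('table z',np.nanmedian(t[330:340,420:430,2]),np.nanmedian(s[300:320,150:200,2]))
for p in [(333,235),(333,258),(333,285),(310,262),(355,262),(318,243),(345,243),(125,260),(170,271),(215,287),(464,264),(453,302),(450,262),(484,269)]:
    print(p,t[p[1],p[0]])
def rect(P,m):
    q=P[m][:,:2].astype(np.float32); return cv2.minAreaRect(q)
def reg(P,x0,x1,y0,y1,z0,z1):
    return (P[...,0]>x0)&(P[...,0]<x1)&(P[...,1]>y0)&(P[...,1]<y1)&(P[...,2]>z0)&(P[...,2]<z1)
for n,P in zip('ts',C):
    print(n)
    for nm,c,z in [('rail',(170,271),(150,185)),('crown',(333,258),(104,135)),('jambtop',(333,258),(93,102.5)),('rack',(455,285),(66,80)),('leaf',(464,264),(90,125)),('oleaf',(453,302),(76,90))]:
        g=t[c[1],c[0]]; r=130 if nm=='rail' else 100
        if nm=='leaf' or nm=='oleaf': r=60
        m=reg(P,g[0]-r,g[0]+r,g[1]-r,g[1]+r,*z)
        if m.sum()>10:
            q=P[m]; print(nm,m.sum(),rect(P,m),'med',np.median(q,0),'zpct',np.percentile(q[:,2],[5,50,95]))
```

```text
table z 1.5007301691716748 -0.9905870562308792
(333, 235) [596.4  -8.7 107.6]
(333, 258) [546.5 -13.4 110.6]
(333, 285) [491.  -18.9 104.4]
(310, 262) [534.6  33.8 103.3]
(355, 262) [544.7 -60.3 100. ]
(318, 243) [579.5  21.7  92. ]
(345, 243) [584.9 -35.9  93.8]
(125, 260) [490.4 391.6 168.4]
(170, 271) [477.4 299.3 170.6]
(215, 287) [464.  228.4  87.4]
(464, 264) [ 562.8 -287.7  102.8]
(453, 302) [ 483.9 -274.3   79.5]
(450, 262) [ 567.4 -262.4   87.3]
(484, 269) [ 576.6 -363.1    3.5]
t
rail 760 ((477.28228759765625, 316.16058349609375), (180.69052124023438, 19.68134307861328), 77.9218978881836) med [476.5 312.5 167.2] zpct [160.7 167.2 170.9]
crown 485 ((551.165283203125, -12.537590026855469), (108.18678283691406, 98.82881164550781), 47.837886810302734) med [548.9 -13.2 109. ] zpct [104.4 109.  114.9]
jambtop 737 ((552.5350341796875, -10.481781005859375), (110.99187469482422, 113.02932739257812), 50.797203063964844) med [551.8  -5.5 100.4] zpct [ 93.7 100.4 102.3]
rack 1339 ((527.4677734375, -280.8224182128906), (93.6154556274414, 170.76844787597656), 79.62743377685547) med [ 522
[... 626 characters left out ...]
43518066) med [546.  -16.6 108.4] zpct [104.6 108.4 113.2]
jambtop 823 ((549.512939453125, -12.649909973144531), (111.0061264038086, 108.88307189941406), 50.52928161621094) med [548.6 -24.1  98.8] zpct [ 94.6  98.8 101.7]
rack 2324 ((527.16845703125, -280.7536315917969), (95.14945983886719, 170.96762084960938), 79.35852813720703) med [ 521.8 -303.4   72.8] zpct [67.5 72.8 75.7]
leaf 397 ((565.9580078125, -288.4467468261719), (80.89799499511719, 9.266439437866211), 79.46244049072266) med [ 563.6 -292.2  106.3] zpct [ 91.8 106.3 109.6]
oleaf 281 ((492.85491943359375, -277.9876708984375), (82.56265258789062, 92.40779876708984), 72.13475036621094) med [ 486.1 -278.5   82.6] zpct [76.7 82.6 85. ]
```

```bash
cat > to.py <<'E'
import sys
from h import *
x,y,z,yaw=map(float,sys.argv[1:5]); s=manip.read_state()
A=R.from_euler('xyz',s['eef_rot']); B=R.from_euler('xyz',[np.pi,0,yaw])
print('d',A.inv().apply(np.array([x,y,z])-s['eef_pos']).round(1),'rv',(A.inv()*B).as_rotvec().round(3),'t',round(s['clock'],2),s['eef_pos'].round(1),s['eef_rot'].round(3))
E
python3 to.py 500 -13 330 0.12
```

```text
d [ 481.4 -414.2 -124.6] rv [-0.001  0.     0.129] t 0.1 [ 135.4 -532.8  205. ] [-3.141 -0.     0.249]
```
Rows: final d [481,-414,-125] length 647, 14 rows. Type 3 commands. Because frame rotates with first command—rotate only in the end, or all then recompute. Do cmd1: 5 rows each (37,-32,-10) cumulative. Cumulative multiples k*(37,-32,-9.6).

Units first: shifts go in units of 100 mm and turns go in units of 0.1 rad. So -10 mm is -0.1, 181 mm is 1.81.

```bash
python3 nudge.py '[{"tx": 0.35, "ty": -0.3, "tz": -0.1}, {"tx": 0.7, "ty": -0.6, "tz": -0.2}, {"tx": 1.07, "ty": -0.92, "tz": -0.3}, {"tx": 1.44, "ty": -1.24, "tz": -0.4}, {"tx": 1.81, "ty": -1.56, "tz": -0.5}]' 40
python3 nudge.py '[{"tx": 0.37, "ty": -0.32, "tz": -0.1}, {"tx": 0.74, "ty": -0.64, "tz": -0.2}, {"tx": 1.11, "ty": -0.96, "tz": -0.3}, {"tx": 1.48, "ty": -1.28, "tz": -0.4}, {"tx": 1.85, "ty": -1.6, "tz": -0.5}]'
python3 to.py 500 -13 330 0.12
```

```text
clock: 0.6
eef_pos: [273.0, -335.5, 255.7]
eef_rot: [-3.141, 0.0, 0.248]
wrist_force: [0.9, -0.6, 0.5]
finger_gap: 57.4
finger_force: 0.0
clock: 1.1
eef_pos: [413.0, -134.7, 305.9]
eef_rot: [3.141, -0.0, 0.249]
wrist_force: [0.5, -0.6, 0.0]
finger_gap: 40.2
finger_force: 0.0
d [114.3 -96.5 -24.1] rv [ 0.    -0.     0.129] t 1.1 [ 413.  -134.7  305.9] [ 3.141 -0.     0.249]
```

Scaled: 115 mm is 1.15, -98 mm is -0.98, 0.129 rad is 1.29.

```bash
python3 nudge.py '[{"tx": 0.3, "ty": -0.25, "tz": -0.06, "drz": 0.3}, {"tx": 0.6, "ty": -0.5, "tz": -0.13, "drz": 0.6}, {"tx": 0.9, "ty": -0.75, "tz": -0.2, "drz": 1}, {"tx": 1.15, "ty": -0.98, "tz": -0.25, "drz": 1.29}, {"tx": 1.15, "ty": -0.98, "tz": -0.25, "drz": 1.29}]'
python3 to.py 500 -13 330 0.12
python3 - <<'E'
from h import *
s=manip.read_state(); np.save('pics/w1pose.npy',np.r_[s['eef_pos'],s['eef_rot']]); K,T=ext('wrist',s); p,d=snap('wrist','w1'); np.save('pics/w1P.npy',cloud(K,T,d))
E
```

```text
clock: 1.6
eef_pos: [500.9, -10.7, 330.2]
eef_rot: [-3.141, 0.001, 0.122]
wrist_force: [-0.4, 0.0, -0.7]
finger_gap: 40.2
finger_force: 0.0
d [-1.2  2.2  0.2] rv [-0.001  0.001  0.002] t 1.6 [500.9 -10.7 330.2] [-3.141e+00  1.000e-03  1.220e-01]
```

View pics/w1.png

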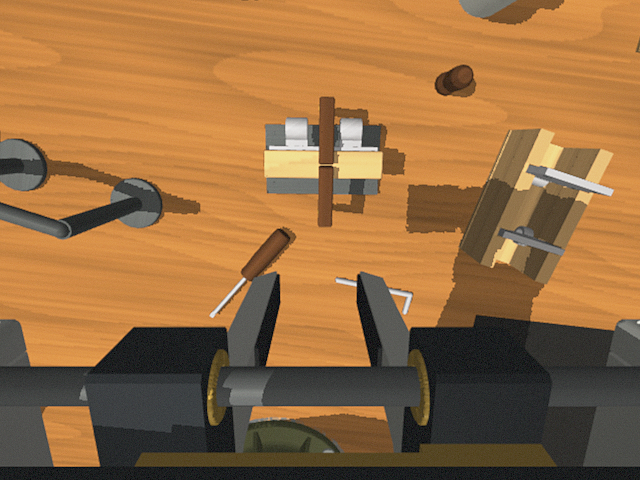

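Wrist view: the crown runs from (327,97) to (325,226). The block top is x 264–382, y 150–178, and the barrels are at (297,128) and (351,128). I'll fit these from the depth.

Run:
```python
from h import *
np.set_printoptions(precision=1,suppress=True)
P=np.load('pics/w1P.npy')
print('table',np.nanmedian(P[60:90,100:200,2]))
img=cv2.imread('pics/w1.png').astype(int)
v,u=np.mgrid[:480,:640]
def box(a,b,c,d):return (u>=a)&(u<=b)&(v>=c)&(v<=d)
def rect(nm,m):
    q=P[m];r=cv2.minAreaRect(q[:,:2].astype(np.float32));print(nm,m.sum(),r,'z',np.percentile(q[:,2],[2,25,50,75,98]))
dark=img[...,2]<130
yel=img[...,2]>170
rect('blocktop',box(255,392,145,182)&(P[...,2]>96)&(P[...,2]<104)&yel)
# per-column edges of block top
for c in (270,290,310,345,365,378):
    r=[k for k in range(140,190) if P[k,c,2]>95 and yel[k,c]]
    print(c,r[0],r[-1],P[r[1],c],P[r[-2],c])
rect('crown',box(312,340,90,235)&(P[...,2]>85)&dark&(img[...,2]>img[...,0]+15))
for k in (100,115,130,150,162,175,190,205,222):
    r=[c for c in range(305,350) if P[k,c,2]>80 and img[k,c,2]<130 and img[k,c,2]>img[k,c,0]+15]
    if r: print(k,r[0],r[-1],P[k,(r[0]+r[-1])//2],P[k,r[0],1]-P[k,r[-1],1])
for nm,b in(('bL',(280,312,112,142)),('bR',(335,368,112,142))):
    m=box(*b)&(P[...,2]>80)&(P[...,2]<97)&(abs(img[...,2]-img[...,0])<25); rect(nm,m)
for k in range(114,146,3): print(k,P[k,297],P[k,351])
```

```text
table 0.39680424461917596
blocktop 2719 ((550.5020751953125, -10.35302734375), (30.08308219909668, 130.05670166015625), 6.29566764831543) z [ 98.4  99.7 100.3 100.8 102. ]
270 149 176 [558.1  48.1 100. ] [531.4  45.6 100.3]
290 150 177 [559.7  26.4 100.6] [533.1  23.6 100.7]
310 150 177 [562.4   4.9 101. ] [535.7   1.8 100. ]
345 150 177 [567.  -32.7 100.1] [540.5 -36.5 100.6]
365 151 178 [568.6 -54.4 100.2] [542.  -58.7  99.6]
378 152 178 [569.3 -68.6  99.9] [543.8 -72.8 100.3]
crown 1783 ((550.6143188476562, -15.563653945922852), (138.11251831054688, 22.933359146118164), 4.220108985900879) z [102.3 105.9 109.1 111.8 114.7]
100 320 333 [615.7  -5.6 103.8] 13.404906198918678
115 320 333 [600.9  -7.5 106.6] 13.425413800380701
130 319 333 [586.   -9.3 108.9] 14.539026743554558
150 319 333 [565.9 -11.8 114. ] 14.667081356747028
162 319 333 [553.7 -13.4 114.9] 15.278505835146174
175 319 333 [540.2 -15.2 113.4] 15.486515616376026
190 318 332 [523.6 -16.3 109.5] 15.156530128730278
205 319 331 [507.1 -18.4 108.4] 13.247739295554371
222 318 331 [487.3 -19.9 105.5] 14.645079657938076
bL 541 ((582.3121337890625, 23.694400787353516), (25.494590759277344, 23.761560440063477), 6.960906028747559) z [85.3 88.3 91.1 92.6 94.3]
bR 538 ((589.7274780273438, -35.949981689453125), (25.593881607055664, 23.85415267944336), 7.044862270355225) z [84.9 88.3 91.2 92.6 94.3]
114 [604.1  29.2  -0.1] [612.9 -41.4  -1.3]
117 [596.3  23.7  83.8] [609.1 -41.8  -0.1]
120 [593.   23.1  88. ] [600.2 -35.4  89.2]
123 [589.7  22.5  92.5] [596.9 -35.6  92.1]
126 [586.6  22.1  93.5] [593.8 -36.   92.7]
129 [583.5  21.8  92.7] [590.8 -36.5  92.2]
132 [580.4  21.5  91.8] [587.6 -36.9  93.4]
135 [577.3  21.2  91.5] [584.5 -37.5  91.7]
138 [574.1  21.   89.7] [581.4 -38.   90.8]
141 [570.9  20.8  86.8] [578.3 -38.8  86.5]
144 [567.7  20.4  87.9] [575.1 -39.4  85.9]
```

```bash
python3 to.py 551 -13.4 150 0.112; python3 nudge.py '[{"tx": 0.25, "ty": 0.01, "tz": 0.1, "drz": 0.05}, {"tx": 0.49, "ty": 0.03, "tz": 0.5, "drz": 0.1}, {"tx": 0.495, "ty": 0.035, "tz": 0.95, "drz": 0.1}, {"tx": 0.495, "ty": 0.035, "tz": 1.4, "drz": 0.1}, {"tx": 0.495, "ty": 0.035, "tz": 1.8, "drz": 0.1}]'
python3 to.py 551 -13.4 105 0.112
```

```text
d [ 50.6   7.5 179.8] rv [-0.     0.001  0.01 ] t 1.65 [500.1 -12.2 329.9] [-3.141e+00  1.000e-03  1.220e-01]
clock: 2.15
eef_pos: [548.1, -12.0, 148.1]
eef_rot: [-3.141, 0.002, 0.109]
wrist_force: [1.2, 0.1, 0.0]
finger_gap: 39.9
finger_force: 0.0
d [ 2.8  1.7 43.1] rv [-0.     0.002 -0.003] t 2.15 [548.1 -12.  148.1] [-3.141e+00  2.000e-03  1.090e-01]
```

Scaled: 36 mm is 0.36, 20 mm is 0.2.

```bash
python3 nudge.py '[{"tx": 0.01, "ty": 0.01, "tz": 0.2}, {"tx": 0.01, "ty": 0.01, "tz": 0.36}, {"tx": 0.01, "ty": 0.01, "tz": 0.36}]'
python3 to.py 551 -13.4 105 0.112
```

```text
clock: 2.45
eef_pos: [548.8, -12.7, 112.4]
eef_rot: [-3.141, 0.004, 0.109]
wrist_force: [-0.8, 0.2, -0.3]
finger_gap: 39.8
finger_force: 0.0
d [2.2 0.9 7.3] rv [-0.001  0.004 -0.003] t 2.45 [548.8 -12.7 112.4] [-3.141  0.004  0.109]
```

Scaled: 7 mm is 0.07, 4 mm is 0.04, 0.002 rad is 0.02.

```bash
python3 nudge.py '[{"tx": 0.015, "ty": 0.005, "tz": 0.04, "dry": 0.02}, {"tx": 0.015, "ty": 0.005, "tz": 0.07, "dry": 0.02}, {"tx": 0.015, "ty": 0.005, "tz": 0.07, "dry": 0.02}]'
python3 nudge.py '[{}, {}, {}, {}, {}]' 0 25
python3 to.py 551 -13.4 205 0.112
```

```text
clock: 2.75
eef_pos: [552.0, -12.3, 107.8]
eef_rot: [3.142, -0.003, 0.11]
wrist_force: [-0.0, -0.5, -0.1]
finger_gap: 39.9
finger_force: 0.0
clock: 3.25
eef_pos: [551.9, -12.1, 107.6]
eef_rot: [3.142, -0.002, 0.11]
wrist_force: [0.4, 0.9, 2.1]
finger_gap: 15.5
finger_force: 25.0
d [ -0.9   1.2 -97.4] rv [ 0.    -0.002 -0.002] t 3.25 [551.9 -12.1 107.6] [ 3.142e+00 -2.000e-03  1.100e-01]
```

```bash
python3 nudge.py '[{"tz": -0.15}, {"tz": -0.45}, {"tz": -0.85}, {"tz": -1.25}, {"tz": -1.65}]'
python3 to.py 477 313 270 -0.21
```

```text
clock: 3.75
eef_pos: [551.2, -12.1, 274.1]
eef_rot: [-3.142, -0.002, 0.11]
wrist_force: [-0.1, -0.2, -0.5]
finger_gap: 15.7
finger_force: 25.0
d [ -38.1 -331.3    4. ] rv [-0.    -0.002  0.32 ] t 3.75 [551.2 -12.1 274.1] [-3.142e+00 -2.000e-03  1.100e-01]
```

```bash
python3 nudge.py '[{"tx": -0.03, "ty": -0.3, "drz": 0.3}, {"tx": -0.08, "ty": -0.72, "drz": 0.8}, {"tx": -0.13, "ty": -1.17, "drz": 1.3}, {"tx": -0.18, "ty": -1.62, "drz": 1.9}, {"tx": -0.23, "ty": -2.05, "drz": 2.5}]'
python3 to.py 477 313 270 -0.21
```

```text
clock: 4.25
eef_pos: [505.5, 190.8, 272.4]
eef_rot: [-3.141, -0.002, -0.143]
wrist_force: [1.1, 0.6, -0.0]
finger_gap: 15.6
finger_force: 25.0
d [ -45.6 -116.9    2.4] rv [-0.001 -0.002  0.067] t 4.25 [505.5 190.8 272.4] [-3.141e+00 -2.000e-03 -1.430e-01]
```

Run:
```python
from h import *
s=manip.read_state(); K,T=ext('wrist',s); p,d=snap('wrist','w2'); np.save('pics/w2P.npy',cloud(K,T,d))
```

```text
(no output)
```

View pics/w2.png

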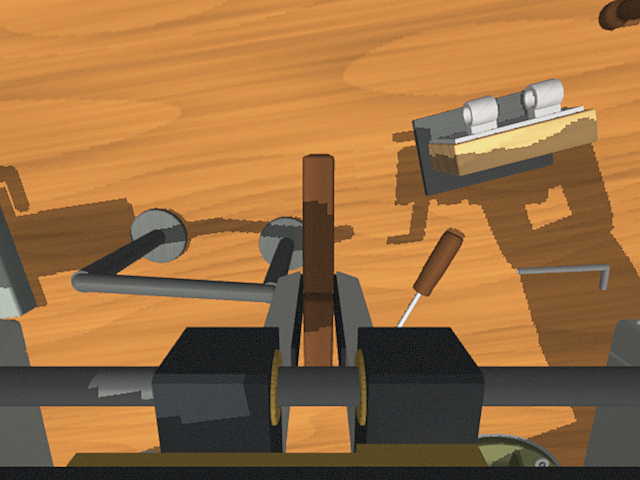

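The handle is held straight, with its crown in column 318. The bar runs from (80,281) to (275,292). I'll refine the bar, the handle's pose in the tool and the free-barrel positions from this cloud.

Run:
```python
from h import *
np.set_printoptions(precision=1,suppress=True)
P=np.load('pics/w2P.npy')
v,u=np.mgrid[:480,:640]
m=(u>60)&(u<265)&(v>265)&(v<305)&(P[...,2]>158)&(P[...,2]<180)
q=P[m];print(cv2.minAreaRect(q[:,:2].astype(np.float32)),np.percentile(q[:,2],[50,90,98]))
for c in (110,150,190,230):
    k=m[:,c]; i=np.argmax(np.where(k,P[:,c,2],0)); print(c,np.where(k)[0][[0,-1]],P[i,c],P[k,c].mean(0))
m=(u>290)&(u<345)&(v>150)&(v<365)&(P[...,2]>250)
q=P[m];print('crown',cv2.minAreaRect(q[:,:2].astype(np.float32)),q.min(0),q.max(0))
for r in range(156,290,12): print(r,P[r,318])
for nm,a,b in(('1',465,498),('2',522,564)):
    m=(u>a)&(u<b)&(v>75)&(v<135)&(P[...,2]>84)&(P[...,2]<97);q=P[m];print(nm,cv2.minAreaRect(q[:,:2].astype(np.float32)),q[:,2].max())
```

```text
((480.225830078125, 322.43109130859375), (165.47171020507812, 19.823230743408203), 78.97483825683594) [167.  168.6 169.2]
110 [274 292] [486.4 366.4 169.5] [490.6 366.9 166.4]
150 [276 294] [480.7 334.1 169. ] [484.1 334.5 166.2]
190 [279 297] [474.3 301.7 169.1] [476.8 302.  166.5]
230 [281 299] [467.6 269.4 168.4] [470.2 269.5 166.1]
crown ((516.167236328125, 188.7600555419922), (26.848526000976562, 114.49703216552734), 83.15534973144531) [458.6 173.2 265.4] [573.6 204.4 344.2]
156 [572.3 180.4 267.9]
168 [566.5 181.3 267.7]
180 [560.9 182.1 269.5]
192 [555.3 182.9 271.8]
204 [549.5 183.7 272.1]
216 [543.6 184.5 272.5]
228 [537.9 185.3 274.2]
240 [532.2 186.2 275.8]
252 [526.3 187.  276.8]
264 [520.  187.9 276.5]
276 [514.8 188.7 279.6]
288 [508.2 189.6 279. ]
1 ((579.1017456054688, 23.51595115661621), (34.33007049560547, 25.850265502929688), 6.646823406219482) 96.63401062591527
2 ((585.0466918945312, -30.46484375), (34.319847106933594, 39.84236526489258), 6.913832664489746) 96.8010892889667
```

```bash
python3 nudge.py '[{"tx": -0.16, "ty": -0.4, "drz": 0.2}, {"tx": -0.32, "ty": -0.8, "drz": 0.4}, {"tx": -0.46, "ty": -1.16, "drz": 0.6}, {"tx": -0.46, "ty": -1.17, "drz": 0.6}, {"tx": -0.46, "ty": -1.17, "drz": 0.6}]'
python3 to.py 477 313 174 -0.2
```

```text
clock: 4.8
eef_pos: [476.8, 311.7, 272.0]
eef_rot: [-3.141, -0.002, -0.198]
wrist_force: [0.5, -0.7, -1.2]
finger_gap: 15.1
finger_force: 25.0
d [-0.2 -1.3 98. ] rv [-0.    -0.002  0.002] t 4.8 [476.8 311.7 272. ] [-3.141e+00 -2.000e-03 -1.980e-01]
```

Scaled: 92 mm is 0.92, 82 mm is 0.82.

```bash
python3 nudge.py '[{"tz": 0.3}, {"tz": 0.6}, {"tz": 0.82}, {"tz": 0.92}, {"tz": 0.92}]'
python3 to.py 477 313 174 -0.2
```

```text
clock: 5.3
eef_pos: [477.3, 310.3, 179.6]
eef_rot: [3.141, -0.001, -0.201]
wrist_force: [1.1, -0.4, -0.3]
finger_gap: 15.6
finger_force: 25.0
d [-0.8 -2.6  5.6] rv [ 0.001 -0.001 -0.001] t 5.3 [477.3 310.3 179.6] [ 3.141e+00 -1.000e-03 -2.010e-01]
```

Scaled: 5.5 mm is 0.055, 4 mm is 0.04.

```bash
python3 nudge.py '[{"tz": 0.02}, {"tz": 0.04}, {"tz": 0.055}, {"tz": 0.055}]'
python3 nudge.py '[{"tz": 0.01}, {"tz": 0.01}]'
```

```text
clock: 5.7
eef_pos: [477.3, 311.4, 175.1]
eef_rot: [-3.141, -0.002, -0.2]
wrist_force: [-0.2, 0.2, -0.8]
finger_gap: 15.0
finger_force: 25.0
clock: 5.9
eef_pos: [477.2, 311.4, 173.9]
eef_rot: [-3.141, -0.002, -0.2]
wrist_force: [-0.6, -0.3, -0.1]
finger_gap: 15.6
finger_force: 25.0
```

Scaled: 1 mm is 0.01.

```bash
python3 nudge.py '[{"tz": 0.01}, {"tz": 0.01}]'
python3 nudge.py '[{"tz": 0.01}, {"tz": 0.01}]'
```

```text
clock: 6.1
eef_pos: [477.3, 311.4, 173.2]
eef_rot: [-3.141, -0.002, -0.2]
wrist_force: [-0.5, -0.0, 1.6]
finger_gap: 15.4
finger_force: 25.0
clock: 6.3
eef_pos: [477.5, 311.5, 173.0]
eef_rot: [-3.14, -0.003, -0.2]
wrist_force: [-3.0, -2.2, 9.1]
finger_gap: 15.3
finger_force: 25.0
```

Contact at about 9 N. Next: back up 1 mm, release, then rise straight up.

```bash
python3 nudge.py '[{"tz": -0.01}, {"tz": -0.01}]'
python3 nudge.py '[{}, {}, {}, {}, {}]' 40
python3 nudge.py '[{"tz": -0.1}, {"tz": -0.4}, {"tz": -0.8}, {"tz": -1.1}, {"tz": -1.1}]'
python3 - <<'E'
from h import *
s=manip.read_state(); K,T=ext('wrist',s); p,d=snap('wrist','w3'); np.save('pics/w3P.npy',cloud(K,T,d))
p,_=snap('side','s3'); p2=cv2.imread('pics/s3.png')[60:300,80:400]
cv2.imwrite('pics/w3c.png',np.hstack([cv2.imread('pics/w3.png')[::1,160:480],cv2.resize(p2,(480,480))]))
E
python3 to.py 560 -286 230 1.386
```

```text
clock: 6.5
eef_pos: [477.3, 311.5, 173.1]
eef_rot: [-3.141, -0.002, -0.2]
wrist_force: [-0.3, -0.6, 4.0]
finger_gap: 15.8
finger_force: 25.0
clock: 7.0
eef_pos: [477.2, 311.4, 172.8]
eef_rot: [-3.141, -0.002, -0.2]
wrist_force: [0.3, 0.5, -0.6]
finger_gap: 40.2
finger_force: 0.0
clock: 7.5
eef_pos: [477.9, 311.9, 288.1]
eef_rot: [-3.136, -0.008, -0.2]
wrist_force: [0.5, 0.9, -0.3]
finger_gap: 40.2
finger_force: 0.0
d [200.  569.   53.2] rv [ 1.000e-03 -3.000e-03 -1.586e+00] t 7.6 [477.  311.3 283.4] [-3.14e+00 -3.00e-03 -2.00e-01]
```

View pics/w3c.png

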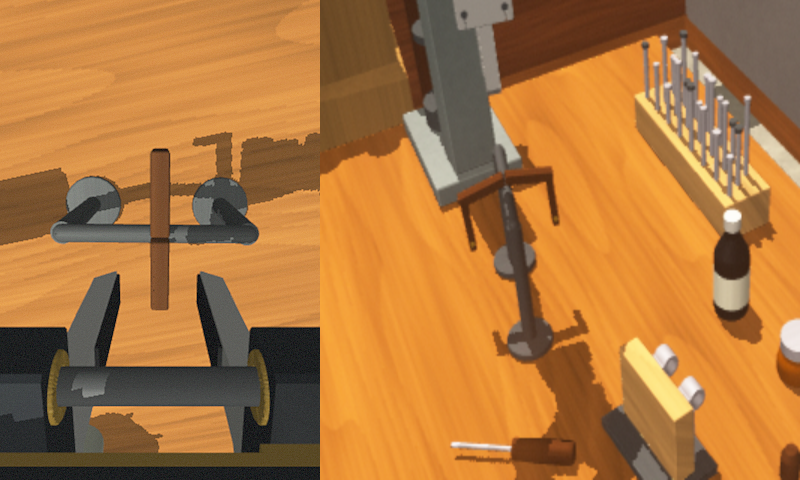

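The handle hangs level across the middle of the bar, with its crown at (160,230) in the left half, and both legs are free. Now to the leaf.

Scaled: 160 mm is 1.6, 24 mm is 0.24, -0.66 rad is -6.6.

```bash
python3 nudge.py '[{"tx": 0.1, "ty": 0.35, "drz": -1}, {"tx": 0.24, "ty": 0.75, "drz": -2.4}, {"tx": 0.4, "ty": 1.18, "drz": -3.8}, {"tx": 0.56, "ty": 1.6, "drz": -5.2}, {"tx": 0.72, "ty": 2.05, "drz": -6.6}]'
python3 to.py 560 -286 250 1.386
```

```text
clock: 8.1
eef_pos: [505.9, 99.2, 281.7]
eef_rot: [-3.142, 0.0, 0.451]
wrist_force: [-0.5, 0.1, 0.0]
finger_gap: 40.0
finger_force: 0.0
d [-119.4  370.2   31.7] rv [-0.     0.    -0.935] t 8.1 [505.9  99.2 281.7] [-3.142  0.     0.451]
```

Scaled: 210 mm is 2.1, 168 mm is 1.68, -0.7 rad is -7.

```bash
python3 nudge.py '[{"tx": -0.13, "ty": 0.42, "drz": -1.4}, {"tx": -0.26, "ty": 0.84, "drz": -2.8}, {"tx": -0.4, "ty": 1.26, "drz": -4.2}, {"tx": -0.54, "ty": 1.68, "drz": -5.6}, {"tx": -0.68, "ty": 2.1, "drz": -7}]'
python3 to.py 555 -340 260 1.386
```

```text
clock: 8.6
eef_pos: [534.8, -117.4, 281.7]
eef_rot: [-3.141, -0.001, 1.145]
wrist_force: [1.3, 0.8, -0.7]
finger_gap: 39.7
finger_force: 0.0
d [-194.4  110.3   21.5] rv [-0.    -0.001 -0.241] t 8.6 [ 534.8 -117.4  281.7] [-3.141e+00 -1.000e-03  1.145e+00]
```

Scaled: -156 mm is -1.56, 100 mm is 1, -0.241 rad is -2.41.

```bash
python3 nudge.py '[{"tx": -0.38, "ty": 0.25, "tz": 0.05, "drz": -0.6}, {"tx": -0.78, "ty": 0.5, "tz": 0.12, "drz": -1.2}, {"tx": -1.18, "ty": 0.76, "tz": 0.2, "drz": -1.8}, {"tx": -1.56, "ty": 1, "tz": 0.25, "drz": -2.41}, {"tx": -1.56, "ty": 1, "tz": 0.25, "drz": -2.41}]'
python3 to.py 566 -288 69 1.386
python3 - <<'E'
from h import *
s=manip.read_state(); K,T=ext('wrist',s); p,d=snap('wrist','w4'); np.save('pics/w4P.npy',cloud(K,T,d))
E
```

```text
clock: 9.1
eef_pos: [559.7, -303.6, 254.2]
eef_rot: [-3.139, -0.002, 1.378]
wrist_force: [0.4, 0.6, -0.7]
finger_gap: 39.9
finger_force: 0.0
d [ 16.2   3.8 185.2] rv [-0.003 -0.002 -0.008] t 9.1 [ 559.7 -303.6  254.2] [-3.139e+00 -2.000e-03  1.378e+00]
```

View pics/w4.png

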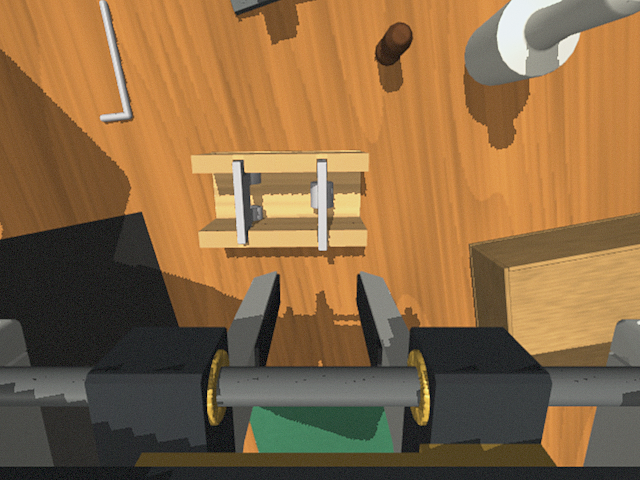

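The rack fills (192–368, 152–247). The single-barrel leaf is the right one, with its edge in columns 317–327, rows 160–250, and its barrel at (321,195). The two-barrel leaf is on the left at (240,200).

```bash
python3 - <<'E'
from h import *
np.set_printoptions(precision=1,suppress=True)
P=np.load('pics/w4P.npy'); v,u=np.mgrid[:480,:640]
m=(u>305)&(u<340)&(v>150)&(v<260)&(P[...,2]>98)&(P[...,2]<118);q=P[m]
print(m.sum(),cv2.minAreaRect(q[:,:2].astype(np.float32)),np.percentile(q[:,2],[5,50,95]))
for r in (168,190,210,240):
    k=np.where(m[r])[0]; print(r,k[[0,-1]],P[r,k].mean(0))
E
python3 to.py 566 -288 140 1.386
```

```text
810 ((565.7172241210938, -287.71856689453125), (79.41698455810547, 8.925577163696289), 79.39354705810547) [107.6 109.2 110.5]
168 [316 326] [ 571.9 -254.4  107.6]
190 [317 325] [ 568.3 -273.   109.6]
210 [318 326] [ 565.8 -290.7  109.6]
240 [317 326] [ 560.1 -318.3  108.5]
d [ 13.8   3.6 115.1] rv [-0.002 -0.002 -0.009] t 9.15 [ 560.  -301.2  255.1] [-3.140e+00 -2.000e-03  1.377e+00]
```

```bash
python3 nudge.py '[{"tx": 0.07, "ty": 0.02, "tz": 0.2, "drz": -0.05}, {"tx": 0.135, "ty": 0.036, "tz": 0.55, "drz": -0.09}, {"tx": 0.135, "ty": 0.036, "tz": 0.9, "drz": -0.09}, {"tx": 0.135, "ty": 0.036, "tz": 1.15, "drz": -0.09}, {"tx": 0.135, "ty": 0.036, "tz": 1.15, "drz": -0.09}]' 36
python3 to.py 565.7 -287.8 70 1.386
```

```text
clock: 9.65
eef_pos: [565.8, -284.6, 139.1]
eef_rot: [-3.137, -0.003, 1.39]
wrist_force: [0.3, -0.2, 0.3]
finger_gap: 35.9
finger_force: 0.0
d [-3.3  0.8 69.1] rv [-0.004 -0.003  0.004] t 9.65 [ 565.8 -284.6  139.1] [-3.137e+00 -3.000e-03  1.390e+00]
```

Scaled: 69 mm is 0.69, 62 mm is 0.62, 0.002 rad is 0.02.

```bash
python3 nudge.py '[{"tx": -0.01, "ty": 0.003, "tz": 0.2}, {"tx": -0.015, "ty": 0.005, "tz": 0.45, "drz": 0.02}, {"tx": -0.015, "ty": 0.005, "tz": 0.62, "drz": 0.02}, {"tx": -0.015, "ty": 0.005, "tz": 0.69, "drz": 0.02}, {"tx": -0.015, "ty": 0.005, "tz": 0.69, "drz": 0.02}]'
python3 to.py 565.7 -287.8 70 1.386
```

```text
clock: 10.15
eef_pos: [567.7, -287.9, 74.4]
eef_rot: [3.14, -0.001, 1.387]
wrist_force: [0.5, 0.8, -0.3]
finger_gap: 36.0
finger_force: 0.0
d [-0.3 -2.   4.4] rv [ 0.002 -0.001  0.001] t 10.15 [ 567.7 -287.9   74.4] [ 3.140e+00 -1.000e-03  1.387e+00]
```

```bash
python3 nudge.py '[{"ty": -0.01, "tz": 0.02}, {"ty": -0.01, "tz": 0.02}, {"ty": -0.01, "tz": 0.02}]' >/dev/null; python3 to.py 565.7 -287.8 70 1.386
```

```text
d [ 0.2 -1.2  2.8] rv [ 0.003 -0.     0.001] t 10.45 [ 566.9 -288.2   72.8] [ 3.139 -0.     1.387]
```

Scaled: -0.8 mm is -0.008.

```bash
python3 nudge.py '[{"ty": -0.008}, {"ty": -0.008}, {"ty": -0.008}, {"ty": -0.008}, {"ty": -0.008}]' 0 45
python3 nudge.py '[{"tz": -0.04}, {"tz": -0.08}, {"tz": -0.14}, {"tz": -0.2}, {"tz": -0.26}]'
```

```text
clock: 10.95
eef_pos: [565.9, -287.9, 72.0]
eef_rot: [3.14, -0.001, 1.387]
wrist_force: [0.5, -0.4, 0.4]
finger_gap: 8.1
finger_force: 45.0
clock: 11.45
eef_pos: [565.8, -288.0, 98.6]
eef_rot: [3.139, -0.0, 1.387]
wrist_force: [-0.6, 0.6, -4.5]
finger_gap: 7.6
finger_force: 45.0
```

```bash
python3 nudge.py '[{"tz": -0.2}, {"tz": -0.5}, {"tz": -0.85}, {"tz": -1.15}, {"tz": -1.2}]'
python3 to.py 586.6 -6 220 1.689
```

```text
clock: 11.95
eef_pos: [566.5, -288.5, 222.3]
eef_rot: [3.134, 0.002, 1.387]
wrist_force: [0.9, -0.7, -3.8]
finger_gap: 7.6
finger_force: 45.0
d [281.4 -31.9   1.6] rv [ 0.008  0.003 -0.302] t 11.95 [ 566.5 -288.5  222.3] [3.134e+00 2.000e-03 1.387e+00]
```

Scaled: 182 mm is 1.82, 148 mm is 1.48, -0.302 rad is -3.02.

```bash
python3 nudge.py '[{"tx": 0.3, "ty": -0.03, "drz": -0.5}, {"tx": 0.68, "ty": -0.07, "drz": -1.1}, {"tx": 1.08, "ty": -0.12, "drz": -1.7}, {"tx": 1.48, "ty": -0.17, "drz": -2.4}, {"tx": 1.82, "ty": -0.21, "drz": -3.02}]'
python3 nudge.py '[{}, {}, {}]'
python3 to.py 586.6 -6 220 1.689
python3 - <<'E'
from h import *
s=manip.read_state(); print(s['eef_pos'],s['eef_rot']); K,T=ext('wrist',s); p,d=snap('wrist','w5'); np.save('pics/w5P.npy',cloud(K,T,d)); np.save('pics/w5T.npy',T)
E
```

```text
clock: 12.45
eef_pos: [577.6, -103.2, 216.5]
eef_rot: [3.141, -0.001, 1.692]
wrist_force: [0.8, 0.4, -3.7]
finger_gap: 7.7
finger_force: 45.0
clock: 12.75
eef_pos: [577.9, -105.9, 217.2]
eef_rot: [3.141, -0.0, 1.688]
wrist_force: [-0.2, -0.2, -3.9]
finger_gap: 7.6
finger_force: 45.0
d [98.2 20.3 -2.8] rv [ 0.001 -0.    -0.001] t 12.75 [ 577.9 -105.9  217.2] [ 3.141 -0.     1.688]
[ 577.90852171 -105.89733089  217.21103304] [ 3.14054732e+00 -1.39416288e-04  1.68779824e+00]
```

View pics/w5.png

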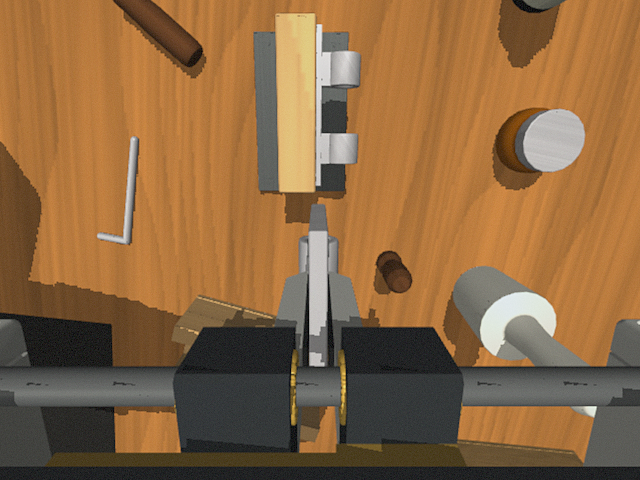

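The leaf is held straight, with its plate edge in column 318. The fixed barrels are at (343,69) and (341,148), and the block top is x 276–316, y 13–192. I'll measure both in this one view.

Run:
```python
from h import *
np.set_printoptions(precision=1,suppress=True)
P=np.load('pics/w5P.npy'); v,u=np.mgrid[:480,:640]; img=cv2.imread('pics/w5.png').astype(int)
def rect(nm,a,b,c,d,z0,z1,ex=True):
    m=(u>=a)&(u<=b)&(v>=c)&(v<=d)&(P[...,2]>z0)&(P[...,2]<z1)&ex;q=P[m];r=cv2.minAreaRect(q[:,:2].astype(np.float32));print(nm,m.sum(),r,'z',np.percentile(q[:,2],[2,50,98]));return r
rect('block',270,318,8,196,96,104,img[...,2]>img[...,0]+50)
rect('b1',324,365,45,92,82,97); rect('b2',324,365,126,170,82,97)
for c in (334,338,342,346,350): 
    for lo,hi in((45,95),(126,170)):
        k=[r for r in range(lo,hi) if P[r,c,2]>80]; print(c,k[0],k[-1],P[k[0],c],P[k[-1],c])
m=(u>300)&(u<337)&(v>200)&(v<365)&(P[...,2]>235); q=P[m]
print('plate',cv2.minAreaRect(q[:,:2].astype(np.float32)),np.percentile(q[:,2],[5,50,95]))
for r in (206,212,220,235,250,270,300):
    k=np.where(m[r])[0]; print(r,k[[0,-1]],P[r,k].mean(0)) if len(k) else 0
for r in (238,244,250,256,262,268): print(r,[ (c,P[r,c].round(0).tolist()) for c in (301,304,333,336)])
```

```text
block 6962 ((549.8195190429688, -10.756332397460938), (29.69983673095703, 129.54452514648438), 6.378139495849609) z [ 98.7 100.4 101.9]
b1 1225 ((581.7570190429688, 23.13633155822754), (27.986846923828125, 24.31009864807129), 6.781113147735596) z [84.9 91.  94.1]
b2 1000 ((588.6494140625, -36.52594757080078), (27.248865127563477, 23.62486457824707), 6.653733730316162) z [85.1 91.3 94. ]
334 51 84 [574.   34.   89.9] [577.1  11.2  87.1]
334 133 162 [581.6 -25.5  91. ] [584.6 -48.1  90.5]
338 51 84 [576.9  33.7  92.8] [580.   10.9  91.7]
338 133 163 [584.8 -25.2  92.2] [587.9 -48.5  91.4]
342 50 84 [579.9  35.   91.4] [583.1  11.4  91.1]
342 133 163 [587.9 -24.8  92.9] [591.1 -48.1  91.9]
346 50 84 [582.9  35.2  92.1] [586.1  11.6  92. ]
346 133 163 [591.2 -24.4  90.9] [594.4 -47.7  91.4]
350 51 84 [586.   35.3  90.4] [589.3  12.2  90.3]
350 133 163 [594.3 -24.1  91.9] [597.6 -47.3  91.4]
plate ((577.1597900390625, -99.58016204833984), (16.29278564453125, 67.22122192382812), 0.204172745347023) [243.5 254.8 287.2]
220 [310 325] [573.5 -66.5 236. ]
235 [308 327] [573.4 -68.6 254.8]
250 [
[... 159 characters left out ...]
), (333, [586.0, -91.0, 170.0]), (336, [588.0, -91.0, 170.0])]
244 [(301, [566.0, -96.0, 177.0]), (304, [568.0, -95.0, 179.0]), (333, [586.0, -93.0, 177.0]), (336, [588.0, -93.0, 176.0])]
250 [(301, [567.0, -100.0, 177.0]), (304, [569.0, -99.0, 179.0]), (333, [587.0, -97.0, 177.0]), (336, [589.0, -97.0, 175.0])]
256 [(301, [567.0, -103.0, 177.0]), (304, [569.0, -102.0, 179.0]), (333, [587.0, -101.0, 178.0]), (336, [589.0, -102.0, 174.0])]
262 [(301, [568.0, -107.0, 177.0]), (304, [569.0, -106.0, 179.0]), (333, [587.0, -105.0, 178.0]), (336, [590.0, -106.0, 174.0])]
268 [(301, [568.0, -111.0, 177.0]), (304, [570.0, -110.0, 179.0]), (333, [588.0, -109.0, 177.0]), (336, [590.0, -110.0, 174.0])]
```

```bash
python3 to.py 586.4 -6.5 217 1.688; python3 nudge.py '[{"tx": 0.3, "ty": 0.06}, {"tx": 0.65, "ty": 0.13}, {"tx": 0.975, "ty": 0.2}, {"tx": 0.975, "ty": 0.2, "tz": 0.2}, {"tx": 0.975, "ty": 0.2, "tz": 0.4}]'
python3 nudge.py '[{"tz": 0.03}, {"tz": 0.03}, {"tz": 0.03}]'
python3 to.py 586.4 -6.5 127.8 1.688
```

```text
d [97.9 20.   0.4] rv [ 0.001 -0.    -0.001] t 12.8 [ 577.9 -106.1  217.3] [ 3.14  -0.     1.687]
clock: 13.3
eef_pos: [586.8, -6.0, 177.5]
eef_rot: [3.139, 0.0, 1.689]
wrist_force: [-0.0, 1.0, -4.0]
finger_gap: 8.0
finger_force: 45.0
clock: 13.6
eef_pos: [587.0, -6.6, 176.0]
eef_rot: [3.138, 0.0, 1.688]
wrist_force: [-0.5, -0.1, -3.9]
finger_gap: 7.7
finger_force: 45.0
d [ 0.2 -0.8 48.2] rv [0.003 0.    0.   ] t 13.6 [587.   -6.6 176. ] [3.138 0.    1.688]
```

Scaled: 30 mm is 0.3, 27 mm is 0.27.

```bash
python3 nudge.py '[{"ty": -0.005, "tz": 0.08}, {"ty": -0.005, "tz": 0.16}, {"ty": -0.005, "tz": 0.22}, {"ty": -0.005, "tz": 0.27}, {"ty": -0.005, "tz": 0.3}]'
python3 nudge.py '[{"tz": 0.05}, {"tz": 0.09}, {"tz": 0.12}, {"tz": 0.12}]'
python3 to.py 586.4 -6.5 127.8 1.688
```

```text
clock: 14.1
eef_pos: [586.0, -6.0, 144.4]
eef_rot: [3.14, -0.0, 1.689]
wrist_force: [0.5, 0.0, -4.2]
finger_gap: 7.6
finger_force: 45.0
clock: 14.5
eef_pos: [586.0, -6.0, 132.6]
eef_rot: [3.14, -0.0, 1.689]
wrist_force: [1.3, 0.4, -3.2]
finger_gap: 7.9
finger_force: 45.0
d [-0.5  0.3  4.8] rv [ 0.001 -0.     0.001] t 14.5 [586.   -6.  132.6] [ 3.14  -0.     1.689]
```

Units first: shifts go in units of 100 mm and turns go in units of 0.1 rad. So 4 mm is 0.04, 4.6 mm is 0.046.

```bash
python3 nudge.py '[{"tx": -0.003, "ty": 0.002, "tz": 0.02}, {"tx": -0.003, "ty": 0.002, "tz": 0.04}, {"tx": -0.003, "ty": 0.002, "tz": 0.046}, {"tx": -0.003, "ty": 0.002, "tz": 0.046}, {"tx": -0.003, "ty": 0.002, "tz": 0.046}]'
python3 to.py 586.4 -6.5 127.8 1.688
python3 - <<'E'
from h import *
s=manip.read_state(); K,T=ext('wrist',s); p,d=snap('wrist','w6'); np.save('pics/w6P.npy',cloud(K,T,d))
for n in('side','top'):
    p,d=snap(n,n+'6');K,T=ext(n);np.save(f'pics/{n}6P.npy',cloud(K,T,d))
a=cv2.resize(cv2.imread('pics/side6.png')[210:330,250:370],(400,400),interpolation=2)
b=cv2.resize(cv2.imread('pics/side6.png')[110:260,150:300],(400,400),interpolation=2)
cv2.imwrite('pics/c6.png',np.hstack([a,b]))
E
```

```text
clock: 15.0
eef_pos: [586.5, -6.3, 128.5]
eef_rot: [3.139, 0.0, 1.689]
wrist_force: [-0.1, -0.3, -4.2]
finger_gap: 7.5
finger_force: 45.0
d [-0.2 -0.1  0.7] rv [0.002 0.    0.001] t 15.0 [586.5  -6.3 128.5] [3.139 0.    1.689]
```

View pics/c6.png

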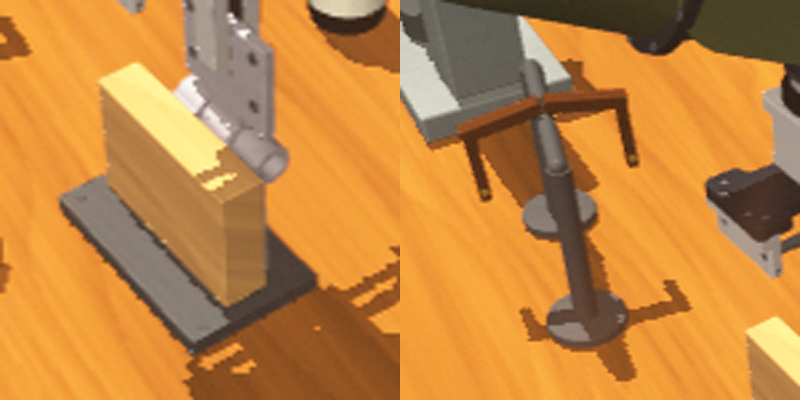

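View pics/w6.png

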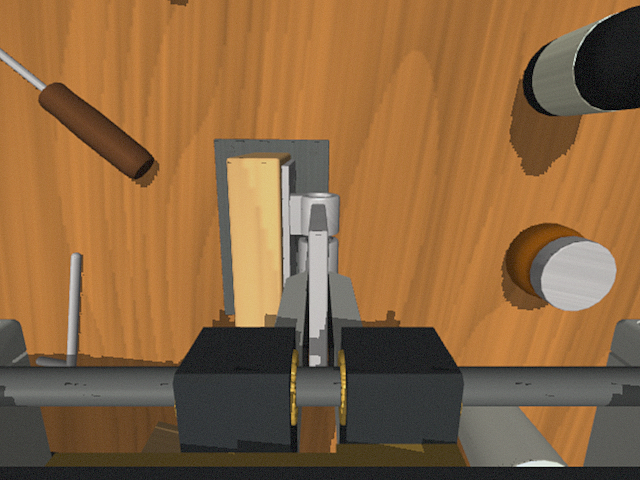

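The side view shows the three barrels in line and the handle still hanging. In the wrist view the far fixed barrel spans columns 302–340 and the leaf barrel about 298–338. I'll check the residual from the depth.

Run:
```python
from h import *
np.set_printoptions(precision=1,suppress=True)
P=np.load('pics/w6P.npy'); a=0.117
Q=P-np.array([586.4,-6.5,80]); c,s=np.cos(a),np.sin(a)
X=Q[...,0]*c+Q[...,1]*s; Y=-Q[...,0]*s+Q[...,1]*c; Z=Q[...,2]
for r in (196,200,204,208,212,216,222,228,232,238,244,250,256,262,268):
    k=np.where((np.abs(X[r])<25)&(Z[r]>-10)&(Z[r]<18)&(np.arange(640)>285)&(np.arange(640)<350))[0]
    if len(k): print(r,k[[0,-1]],'Y',Y[r,k].mean().round(1),'X',X[r,k[[0,-1]]],'Z',Z[r,k].max().round(1),'side Z',Z[r,k[:4]],Z[r,k[-4:]])
T=np.load('pics/side6P.npy')
Q=T-np.array([586.4,-6.5,80]);X=Q[...,0]*c+Q[...,1]*s; Y=-Q[...,0]*s+Q[...,1]*c; Z=Q[...,2]
# fit cylinder axis (r=13) in X-Z for leaf barrel and fixed barrels
from scipy.optimize import least_squares
W=P-np.array([586.4,-6.5,80])
for nm,A in(('side',Q),('wrist',W)):
  X=A[...,0]*c+A[...,1]*s; Y=-A[...,0]*s+A[...,1]*c; Z=A[...,2]
  for lab,lo,hi in(('near',-41,-19),('mid',-12,12),('far',19,41)):
    m=(Y>lo)&(Y<hi)&(abs(np.hypot(X,Z)-13)<4)&~((X<0)&(abs(Z)<12))&~((abs(X)<7)&(Z>0)&(lab=='mid'))
    if m.sum()<15: print(nm,lab,m.sum());continue
    f=least_squares(lambda p:np.hypot(X[m]-p[0],Z[m]-p[1])-13,[0,0],loss='soft_l1'); print(nm,lab,m.sum(),f.x,'Yrange',np.percentile(Y[m],[1,99]))
```

```text
196 [286 338] Y 41.6 X [-18.8  12.6] Z 11.6 side Z [10.6  9.5 10.4  6. ] [6.2 6.5 6.1 2.6]
200 [286 339] Y 39.6 X [-18.7  13.4] Z 14.3 side Z [11.3  9.4 11.   6.7] [6.9 5.7 3.8 0.7]
204 [286 338] Y 37.0 X [-19.   12.6] Z 12.7 side Z [ 9.5 10.1  9.6  6.6] [7.5 8.1 6.5 4. ]
208 [286 338] Y 34.6 X [-19.   12.7] Z 12.8 side Z [ 9.7 10.5 11.   6.3] [8.5 6.9 5.7 3.7]
212 [286 338] Y 32.1 X [-19.   12.7] Z 12.6 side Z [ 9.7 10.3 11.   6.5] [7.3 7.3 6.8 2.8]
216 [286 338] Y 29.6 X [-19.   12.9] Z 12.5 side Z [10.2 11.1  9.8  6.3] [6.4 6.7 6.6 1.7]
222 [286 338] Y 25.9 X [-19.   12.9] Z 12.2 side Z [11.5 11.1 10.1  6.7] [7.9 7.5 7.1 1.2]
228 [286 338] Y 22.0 X [-19.2  13. ] Z 12.7 side Z [10.1 10.3 10.4  5.5] [7.8 7.2 5.2 0.5]
232 [286 336] Y 19.5 X [-19.3  11.5] Z 11.5 side Z [ 9.1 10.9 11.3  5.6] [7.7 7.3 7.1 6.9]
238 [286 336] Y 13.9 X [-19.4  11.9] Z 10.3 side Z [ 9.8 10.2 10.3  6.8] [ 1.5  1.3  1.2 -0.1]
244 [286 337] Y 11.8 X [-19.4  12.4] Z 11.8 side Z [10.5  9.8 11.4  7.3] [9.5 8.1 7.1 3.3]
250 [286 337] Y 7.7 X [-19.5  12.5] Z 12.9 side Z [10.2 10.8 10.2  7.4] [8.1 7.3 5.4 2.6]
256 [286 337] Y 3.8 X [-19.5  12.6] Z 11.8 side Z [10.7 11.1 10.8  6.9] [8.2 7.9 5.9 2.2]
262 [286 337] Y -0.1 X [-19.6  12.7] Z 12.3 side Z [10.3  9.5 10.4  1.1] [8.  6.3 5.4 2.2]
268 [286 337] Y -4.1 X [-19.7  12.7] Z 12.0 side Z [10.7 11.  11.1 10.1] [7.6 7.4 5.4 2.5]
side near 51 [-2.9  0.1] Yrange [-40.9 -21.3]
side mid 3
side far 12
wrist near 0
wrist mid 254 [-0.4  1.1] Yrange [-7.7 11.8]
wrist far 550 [-0.   0.4] Yrange [19.3 40.8]
```

Scaled: 0.6 mm is 0.006.

```bash
python3 nudge.py '[{"tz": 0.006}, {"tz": 0.006}, {"tz": 0.006}, {"tz": 0.006}, {"tz": 0.006}]'
python3 -c "
from cell import manip
print(manip.sign_off())"
```

```text
clock: 15.65
eef_pos: [586.4, -6.3, 127.8]
eef_rot: [3.14, 0.0, 1.689]
wrist_force: [-0.1, -1.0, -3.4]
finger_gap: 7.8
finger_force: 45.0
the job is handed in; nothing more can be done
None
```

The handle hangs on the rail bar, let go. The single-barrel leaf is held in the gripper with its barrel about 1 mm or less off the hinge axis by depth measurement, with no sign of contact in the wrist force. I handed the job in at about 15.7 s; the sign-off returned no verdict.

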